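# Unclip the tiffin carrier and lever its lid open with the flat blade

### The arm

A 6-joint arm with a two-finger parallel gripper is mounted at the origin on the work surface. World frame = base frame: x ahead of the robot, y to its left, z up, the work surface at z = 0. Lengths are in m, angles in rad, forces in N, time in s.
With the tool pointing down it reaches from about 0.3 to 0.875 m from the base axis. Payload 6.4 kg.
Tool frame: the origin (TCP) lies midway between the tips of the shut fingers; the grasp point (between the pads) lies 19 mm behind it; z points along the fingers, y is the line along which they close (so a half turn about z gives the same grasp; the last joint's range is limited). The gripper opens to 85 mm and grips with 20 to 120 N. Pads are 22 mm wide; open, the fingers measure 114 mm over their backs; the gripper's body (76 mm by 85 mm) begins 54 mm behind the grasp point. The pads swing forward as they close: fully open they stand 13 mm farther back than shut.
Start: joints at [0.952, 0.181, 1.607, -0, 1.354, -0.206], TCP at [0.231, 0.527, 0.231] pointing down, gripper open.
Joint ranges: [-2.99, 2.99], [-0.89, 2.07], [0.3, 2.58], [-1.14, 4.28], [0, 2.63], [-3.12, 3.12]. Speed limits (rad/s): [2.57, 2.57, 3.01, 3.14, 3.14, 3.14].

### API

Orientations are given as a unit quaternion [w, x, y, z].
In Python, from bench import ctrl, vision, workorder gives the robot as it stands. The module is installed in compiled form; this text tells all that it offers.
- The arm moves only by the tool servo_tool, never from a script. Its argument "steps" is a list of rows, each an object of numbers: "dx", "dy", "dz": the shift along the world's x, y, z as a fraction of full scale; "wx", "wy", "wz": the turn, a rotation vector about the world's x, y, z as a fraction of full scale. A call has exactly 5 rows; each row is the pose to reach, as a shift and turn from the pose commanded when the call began, turning the shorter way round; what a row does not reach only later rows make up. Full scale, the value 1, is 100 mm for a shift and pi rad for a turn. A row lasts 1/12 s, in which the tool goes at most 41.7 mm and 7.16 degrees, less where a joint would pass 70% of its speed; a pose out of reach is approached as far as the arm can. A call with a number of a shift or a turn outside -1 to 1 is refused whole. A call with a gripper value outside its range is refused whole. "jaw" is the opening, from 0 (shut) to 1 (fully open), set as the call begins (left out, the last holds). The fingers move at their own pace and stop on an object; the grip force is fixed at half the most. Time passes only in rows, so rows that repeat a pose let the fingers close, or fill a call up. It gives the time, the measured TCP pose, the force, the opening and the grip force at its end, in the units of the state.
- ctrl.get_obs(): the state, without advancing time (a new reading comes with each control period).
- vision.camera(name): name is "scene" or "side" or "wrist"; returns a dict with "frame" (420x560x3 uint8, red, green, blue), "vfov" (degrees; the focal length in pixels is half the picture's height over the tangent of half this angle, whatever the lens; pixels are square), "cx", "cy" (the principal point, pixels), "D" ([k1, k2, p1, p2, k3] as OpenCV has them; the pictures are not rectified), "camera_from_world" (4x4, takes a point from world to camera coordinates). Camera axes: x right, y up, looking along -z (the intrinsics and any distortion apply to the point x, -y, -z); pixel columns grow to the right and rows downward; lengths in m; the calibration is good to about 2 mm. A picture is of the moment at which its call begins. There is no depth.
- workorder.hand_in(): hands the job in; it is judged then, once.
The state is a dict: "time_s": time; "q": joint angles; "dq": joint speeds; "joint_efforts": joint torques, N m; "eef_pos": TCP position; "eef_rot": TCP orientation; "wrist_force": force on the tool from outside, world axes, zero at the start; "torque": the same for the moment, N m; "opening": opening from 0.0 (shut) to 1.0 (fully open); "grasp_force": force on a finger pad.
Only numpy, scipy, OpenCV 4.12 (cv2) and the standard library are available. Lean on these libraries where they do the work, as an engineer would, in place of code of your own. Each camera call takes 0.05 s, during which the arm holds its last target. There are 200 camera calls.

### The job

Release the tiffin carrier's spring clip by pressing its side tab well down, then use the flat blade, and only the blade, to lever the lid up by its front lip and swing it up until it stands upright; keep the gripper itself off the lid. Then lay the blade flat in the middle of the stainless tray and let go, leaving clip and lid open. Do not shift or tip the mortar, the basket or the cup.

Things in the scene. Friction and masses are not known exactly. Their poses are not given: they have to be found in the camera images.
- tiffin: Aluminium tiffin carrier, a box 140 mm long (its x), 116 wide (its y), 70 high, fixed to the bench, upright. Origin: centre of its underside. -x is the front with the lid's lip, +x the back with the hinge, +y the side with the clip.
- lid: Flat lid, 5 mm thick, 120 wide. Origin on its hinge axis (along y) at x = 70, z = 72 in the tiffin frame. Closed, it has the tiffin's axes and spans x -154 to +4, z -2 to +3. It opens upward about +y, 0 to 1.75 rad (1.57 upright). The hinge is stiff (0.2 N m; 2 to 2.5 N lifts it at the lip) and stays where left; the closed clip's hook stops it.
- slot (a point): Middle of the slot under the lip, at (-70, 0, 65) mm in the tiffin frame, on the front wall. A bead stands out 13 mm from this wall, 52 to 60 above the bench; between it and the underside of the lip (70, overhanging the wall by 14) is an open slot 10 high, about 13 deep and 116 wide, for the blade; the bead is the fulcrum.
- lip (a point): Middle of the lower front edge of the lid, at (-154, 0, -2) mm in the lid frame.
- clip (a joint): Turn of the spring clip, rad: 0 to 0.1 hooked over the lid, over 0.5 well released, 0.9 stop. Pivot along the tiffin's x at y = 58, z = 50 mm in its frame. A tab 4 mm thick, at x -25 to +5, stands out level to y = 110; an arm rises to the hook over the lid's edge, top at z = 80. About 2.5 N down on the tab turns the hook outward, off the lid; it stays where left.
- tab (a point): Pressing point on the tab's upper face, 40 mm outward from the clip's pivot (12 from the tab's end); it moves with the clip.
- blade: Flat blade tool, 0.12 kg, 200 mm long: black handle 105 long (its x, -52.5 to 52.5) by 20 wide (y) by 26 high, with a thin steel blade 30 wide and 3 thick continuing from its +x end to x = 147.5, its mid-plane 13 above the handle's underside. Origin: centre of the handle's underside. It rests on the handle, the blade level; centre of mass about x = 33.
- blade_mid (a point): Middle of the blade tool's length, (47.5, 0, 13) mm in its frame.
- blade_tip (a point): Middle of the blade's tip edge, (147.5, 0, 13) mm in the blade tool's frame.
- tray: Stainless tray, fixed, 270 mm (its x) by 160 (y) by 18 high, walls and floor 4 thick. Origin: centre of its underside.
- mortar: Grey stone mortar, about 110 mm across, 75 high, loose bystander. Origin: centre of its underside.
- basket: Bamboo rice basket, about 125 mm across, 65 high, loose bystander. Origin: centre of its underside.
- cup: Grey plastic cup, 76 mm across the rim, 90 high, loose bystander. Origin: centre of its underside.
There are look-alikes about, which are no part of the job. There is more than one size of the tiffin; the job needs the smaller. Of the things that look like the blade, take the one that is farthest to the robot's right at the start.

How it is judged:
By the outcome, as a careful person would: the job done as asked, in the order asked, and still so for the second after the job is handed in, with the robot touching nothing.
It also fails if it takes over 62 s, if anything falls off the work surface, if the arm or the gripper's body presses on something with over 40 N, if the wrist force passes 120 N, or if a joint passes its speed limit or range.

## Working session

There is one attempt and no reset: what is moved stays moved. The work goes in short steps, Python scripts to look and compute and a tool call to move; the robot and the scene stay as the last step left them, time stands still between calls to the robot, and variables do not carry over. Pictures are saved under pics/ and viewed, at most 12 in all, crops included, and the job is handed in when it is done.

Besides the shell and the picture viewer there is one more tool, called after "Request:" as name([rows], argument=value, ...), one row to a line, values as JSON. servo_tool: Moves the arm, as the interface text tells. Its arguments: {"type":"object","properties":{"steps":{"type":"array","items":{"type":"object","properties":{"dx":{"type":"number"},"dy":{"type":"number"},"dz":{"type":"number"},"wx":{"type":"number"},"wy":{"type":"number"},"wz":{"type":"number"}}}},"jaw":{"type":"number"}},"required":["steps"]}

```bash
mkdir -p pics
cat > h.py <<'E'
import numpy as np,cv2,pickle,sys
def snap(n,f):
    from bench import vision
    c=vision.camera(n); cv2.imwrite(f'pics/{f}.png',c['frame'][:,:,::-1]); pickle.dump(c,open(f'pics/{f}.pkl','wb')); return c
def load(f): return pickle.load(open(f'pics/{f}.pkl','rb'))
def K(c):
    h=c['frame'].shape[0]; F=h/2/np.tan(np.radians(c['vfov'])/2)
    return np.array([[F,0,c['cx']],[0,F,c['cy']],[0,0,1.]])
S=np.diag([1,-1,-1.])
def proj(c,P):
    T=np.array(c['camera_from_world']); P=np.atleast_2d(P).astype(float)
    X=(P@T[:3,:3].T+T[:3,3])@S
    return cv2.projectPoints(X.reshape(-1,1,3),np.zeros(3),np.zeros(3),K(c),np.array(c['D'],float))[0].reshape(-1,2)
def ray(c,uv):
    T=np.array(c['camera_from_world'])
    p=cv2.undistortPoints(np.array(uv,float).reshape(-1,1,2),K(c),np.array(c['D'],float)).reshape(-1,2)
    d=np.c_[p,np.ones(len(p))]@S@T[:3,:3]
    return -T[:3,:3].T@T[:3,3],d
def atz(c,uv,z):
    o,d=ray(c,uv); return o+d*((z-o[2])/d[:,2])[:,None]
def big(f,x0,y0,x1,y1,g,s):
    im=cv2.imread(f'pics/{f}.png')[y0:y1,x0:x1]; cv2.imwrite(f'pics/{g}.png',cv2.resize(im,None,fx=s,fy=s,interpolation=cv2.INTER_CUBIC))
E
python3 - <<'E'
from h import *
from bench import ctrl
a=snap('scene','s0');b=snap('side','d0')
for c in (a,b):
    T=np.array(c['camera_from_world']);print(c['vfov'],-T[:3,:3].T@T[:3,3],-T[2,:3])
o=ctrl.get_obs();print(o['time_s'],o['eef_pos'],o['eef_rot'],o['opening'])
for f in('s0','d0'):big(f,0,0,560,420,f+'b',1.42)
E
```

```text
49.983927263557185 [ 1.55871804 -0.01413921  0.75415551] [-0.81379325 -0.08838507 -0.57439413]
49.46791827381963 [0.58253484 0.90838987 0.64421738] [ 0.04004055 -0.87081944 -0.48996964]
0.1 [0.23035778 0.5262899  0.23047328] [-3.16302588e-04  2.04938586e-01  9.78774507e-01 -7.35389572e-04] 0.9995616008317333
```

View pics/s0b.png

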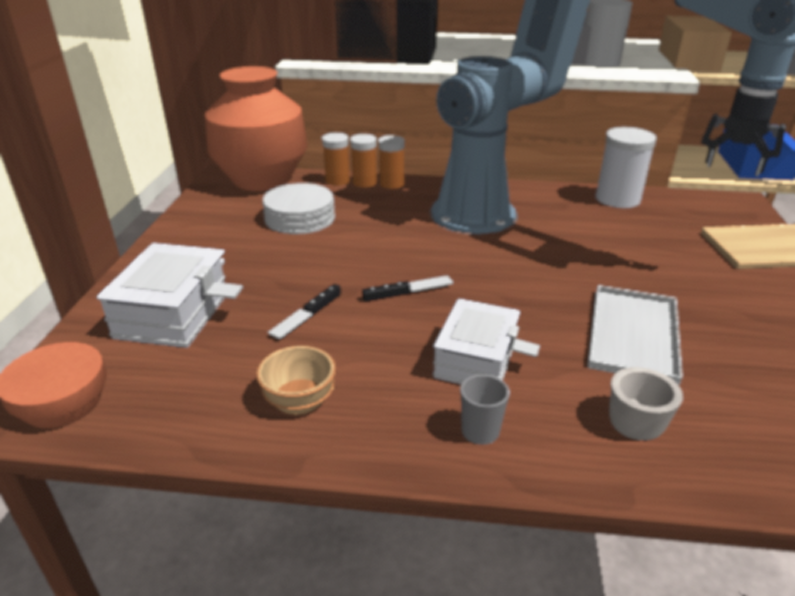

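View pics/d0b.png

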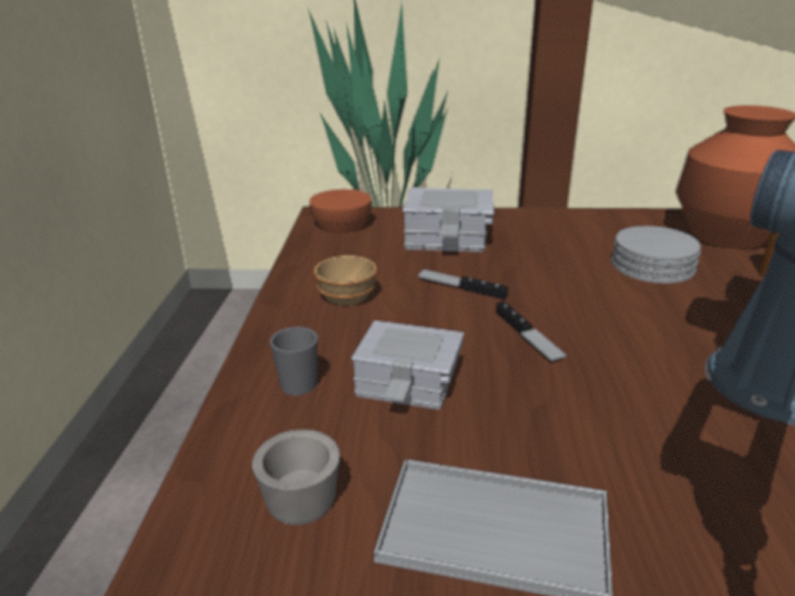

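Scene picture: smaller tiffin at (478,345) with the clip tab on its right (+y), cup right in front at (483,408), mortar (643,402), basket (297,380), tray (637,330). The right-most blade has its tip at (272,333) and handle end at (338,290). In the side picture that blade is the farther one, tip (420,272), handle (507,292). The small tiffin is at (408,362).

Run:
```python
from h import *
def cr(f,x0,y0,w,h):
    im=cv2.imread(f'pics/{f}.png')[y0:y0+h,x0:x0+w]; return cv2.resize(im,(400,300),interpolation=cv2.INTER_CUBIC)
m=np.vstack([np.hstack([cr('s0',300,205,88,66),cr('d0',244,220,88,66)]),np.hstack([cr('s0',184,192,64,48),cr('d0',288,180,80,60)])])
cv2.imwrite('pics/m1.png',m)
```

```text
(no output)
```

View pics/m1.png

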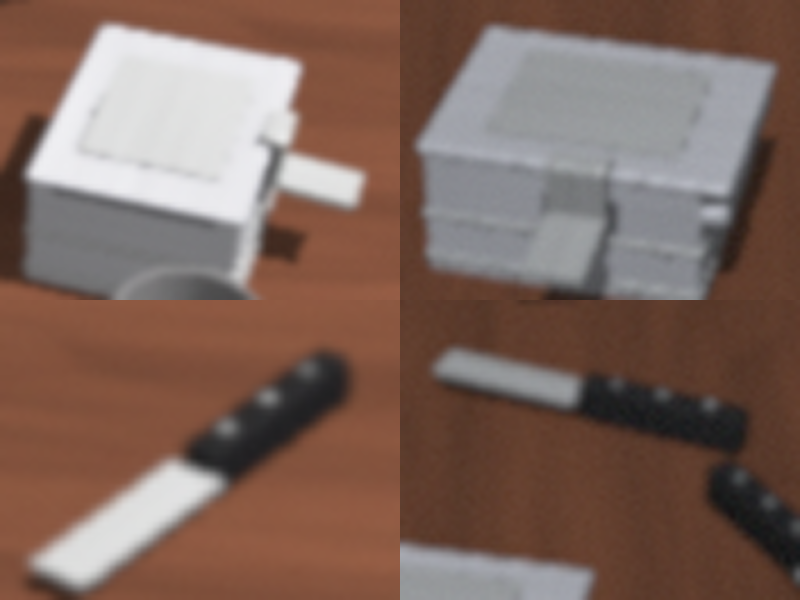

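Run:
```python
from h import *
from scipy.optimize import least_squares
s=load('s0');d=load('d0')
def m(u,o,sc,sub): u=np.array(u,float)-sub; return np.array(o)+sc*(u+.5)-.5
def fit(name,L,us,Ld,ud,g):
    L=np.array(L,float)/1e3;Ld=np.array(Ld,float)/1e3
    def W(p,L):
        c,q=np.cos(p[2]),np.sin(p[2]);return np.c_[p[0]+c*L[:,0]-q*L[:,1],p[1]+q*L[:,0]+c*L[:,1],L[:,2]]
    f=lambda p:np.r_[(proj(s,W(p,L))-us).ravel(),(proj(d,W(p,Ld))-ud).ravel()]
    r=least_squares(f,g,x_scale=[.01,.01,.1],loss='soft_l1');print(name,r.x.round(4),np.degrees(r.x[2]).round(1));print(r.fun.round(1))
g=atz(s,[[337,243]],.07)[0]
fit('tiffin',[[-84,-60,75],[-84,60,75],[74,-60,75],[74,60,75]],m([[105,25],[300,65],[28,178],[242,222]],(300,205),.22,0),
 [[74,-60,75],[-84,-60,75],[74,60,75],[-84,60,75]],m([[490,28],[775,65],[418,150],[728,190]],(244,220),.22,(400,0)),[g[0],g[1],0])
g=atz(s,[[215,218]],.02)[0];t=atz(s,m([[57,580]],(184,192),.16,(0,300)),.0145)[0]
yaw=np.arctan2(*(t-g)[[1,0]])
# near/far tip corners: scene left corner / right corner
LB=[[147.5,-15,14.5],[147.5,15,14.5],[52.5,-15,14.5],[52.5,15,14.5]]
us=m([[30,568],[85,592],[175,458],[228,485]],(184,192),.16,(0,300));ud=m([[455,348],[433,375],[585,375],[575,408]],(288,180),.2,(400,300))
fit('blade',LB,us,LB,ud,[g[0],g[1],yaw])
k=1.42
g=atz(s,[[637/k,332/k]],.018)[0]
# tray long axis along x world in image (scene vertical)
fit('tray',[[-135,-80,18],[-135,80,18],[135,-80,18]],np.array([[597,288],[677,293],[590,368]])/k,
 [[135,-80,18],[-135,-80,18],[-135,80,18],[135,80,18]],np.array([[406,463],[607,488],[611,592],[378,558]])/k,[g[0],g[1],0])
for n,a,b,z in(('cup',(484,391),(295,343),.09),('mortar',(645,390),(297,455),.075),('basket',(297,370),(346,270),.065)):
    print(n,atz(s,[np.array(a)/k],z)[0],atz(d,[np.array(b)/k],z)[0])
```

```text
tiffin [ 0.623   0.0179 -0.2219] -12.7
[-0.6  0.6  0.2  0.2 -0.5  0.4  0.5  1.   0.1 -0.   0.6  0.1 -0.2 -0.6
  0.7  0.8]
blade [ 0.4744 -0.3027 -0.4591] -26.3
[ 0.4  0.2 -0.1  0.  -0.2  1.5 -0.6  0.4  0.2  1.1  0.1 -0.5  1.9  2.1
 -0.3 -0.5]
tray [ 0.4967  0.3304 -0.1514] -8.7
[-0.8 -1.8 -2.2  2.4  1.7 -4.5 -1.4 -0.7 -0.6  0.6  4.4  1.8 -0.4 -1.4]
cup [0.80371731 0.0302474  0.09      ] [0.7997489  0.04269866 0.09      ]
mortar [0.75384142 0.28637586 0.075     ] [0.75205396 0.28416869 0.075     ]
basket [ 0.75984359 -0.27940599  0.065     ] [ 0.75826066 -0.27515438  0.065     ]
```

Request:
servo_tool([
  {"dx": 0.15, "dy": -0.15},
  {"dx": 0.35, "dy": -0.35},
  {"dx": 0.6, "dy": -0.6},
  {"dx": 0.8, "dy": -0.8},
  {"dx": 1, "dy": -1},
], jaw=0)

```text
$.steps[0]: bad value
```

Request:
servo_tool([
  {"dx": 0.2, "dy": -0.2},
  {"dx": 0.4, "dy": -0.4},
  {"dx": 0.6, "dy": -0.6},
  {"dx": 0.8, "dy": -0.8},
  {"dx": 1, "dy": -1},
])

```text
$.steps[0]: bad value
```

Request:
servo_tool([
  {"dx": 0.2, "dy": -0.2},
  {"dx": 0.4, "dy": -0.4},
  {"dx": 0.6, "dy": -0.6},
  {"dx": 0.8, "dy": -0.8},
  {"dx": 1, "dy": -1},
])

```text
$.steps[0]: bad value
```

Request:
servo_tool([
  {"dx": 0.2, "dy": -0.2, "dz": -0.2},
  {"dx": 0.4, "dy": -0.4, "dz": -0.4},
  {"dx": 0.65, "dy": -0.65, "dz": -0.6},
  {"dx": 0.85, "dy": -0.85, "dz": -0.75},
  {"dx": 1, "dy": -1, "dz": -0.85},
])

```text
$.steps[0]: bad value
```

Request:
servo_tool([
  {"dx": 0.15, "dy": -0.15, "dz": 0, "wx": 0, "wy": 0, "wz": 0},
  {"dx": 0.35, "dy": -0.35, "dz": 0, "wx": 0, "wy": 0, "wz": 0},
  {"dx": 0.6, "dy": -0.6, "dz": 0, "wx": 0, "wy": 0, "wz": 0},
  {"dx": 0.8, "dy": -0.8, "dz": 0, "wx": 0, "wy": 0, "wz": 0},
  {"dx": 1, "dy": -1, "dz": 0, "wx": 0, "wy": 0, "wz": 0},
], jaw=0)

```text
time_s: 0.52
eef_pos: [0.3312, 0.4254, 0.2308]
eef_rot: [-0.0, 0.205, 0.979, -0.0]
wrist_force: [0.8, -0.2, -0.2]
opening: 0.299
grasp_force: 0.0
```

Request:
servo_tool([
  {"dx": 0.2, "dy": -0.2, "dz": 0, "wx": 0, "wy": 0, "wz": 0},
  {"dx": 0.4, "dy": -0.4, "dz": 0, "wx": 0, "wy": 0, "wz": 0},
  {"dx": 0.6, "dy": -0.6, "dz": 0, "wx": 0, "wy": 0, "wz": 0},
  {"dx": 0.8, "dy": -0.8, "dz": 0, "wx": 0, "wy": 0, "wz": 0},
  {"dx": 1, "dy": -1, "dz": 0, "wx": 0, "wy": 0, "wz": 0},
])

```text
time_s: 0.93
eef_pos: [0.4312, 0.3255, 0.2309]
eef_rot: [-0.0, 0.205, 0.979, -0.0]
wrist_force: [0.6, 0.5, -0.9]
opening: -0.004
grasp_force: 0.0
```

Request:
servo_tool([
  {"dx": 0.2, "dy": -0.2, "dz": 0, "wx": 0, "wy": 0, "wz": 0},
  {"dx": 0.4, "dy": -0.4, "dz": 0, "wx": 0, "wy": 0, "wz": 0},
  {"dx": 0.6, "dy": -0.6, "dz": 0, "wx": 0, "wy": 0, "wz": 0.02},
  {"dx": 0.8, "dy": -0.8, "dz": 0, "wx": 0, "wy": 0, "wz": 0.04},
  {"dx": 1, "dy": -1, "dz": 0, "wx": 0, "wy": 0, "wz": 0.06},
])

```text
time_s: 1.35
eef_pos: [0.5312, 0.2255, 0.2308]
eef_rot: [-0.0, 0.11, 0.994, -0.0]
wrist_force: [-0.7, 0.4, -0.1]
opening: -0.003
grasp_force: 0.0
```

Request:
servo_tool([
  {"dx": 0.2, "dy": -0.2, "dz": -0.2, "wx": 0, "wy": 0, "wz": 0},
  {"dx": 0.4, "dy": -0.4, "dz": -0.4, "wx": 0, "wy": 0, "wz": 0},
  {"dx": 0.65, "dy": -0.65, "dz": -0.6, "wx": 0, "wy": 0, "wz": 0},
  {"dx": 0.85, "dy": -0.85, "dz": -0.8, "wx": 0, "wy": 0, "wz": 0},
  {"dx": 1, "dy": -1, "dz": -1, "wx": 0, "wy": 0, "wz": 0},
])

```text
time_s: 1.77
eef_pos: [0.6319, 0.1245, 0.1299]
eef_rot: [-0.0, 0.113, 0.994, -0.0]
wrist_force: [-0.0, 0.2, 0.5]
opening: 0.001
grasp_force: 0.0
```

Request:
servo_tool([
  {"dx": 0.05, "dy": -0.04, "dz": -0.2, "wx": 0, "wy": 0, "wz": 0},
  {"dx": 0.05, "dy": -0.04, "dz": -0.4, "wx": 0, "wy": 0, "wz": 0},
  {"dx": 0.05, "dy": -0.04, "dz": -0.6, "wx": 0, "wy": 0, "wz": 0},
  {"dx": 0.05, "dy": -0.04, "dz": -0.65, "wx": 0, "wy": 0, "wz": 0},
  {"dx": 0.05, "dy": -0.04, "dz": -0.65, "wx": 0, "wy": 0, "wz": 0},
])

```text
time_s: 2.18
eef_pos: [0.6337, 0.1226, 0.0637]
eef_rot: [-0.003, 0.112, 0.994, -0.0]
wrist_force: [-0.2, 0.8, -0.3]
opening: 0.0
grasp_force: 0.0
```

Run:
```python
from h import *
a=snap('scene','s1');b=snap('side','d1')
def cr(f,x0,y0,w,h): return cv2.resize(cv2.imread(f'pics/{f}.png')[y0:y0+h,x0:x0+w],(400,300),interpolation=cv2.INTER_CUBIC)
m=np.vstack([np.hstack([cr('s1',300,185,120,90),cr('d1',234,210,120,90)]),np.hstack([cr('s0',400,190,100,75),cr('d0',260,315,180,105)])])
cv2.imwrite('pics/m2.png',m)
```

```text
(no output)
```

View pics/m2.png

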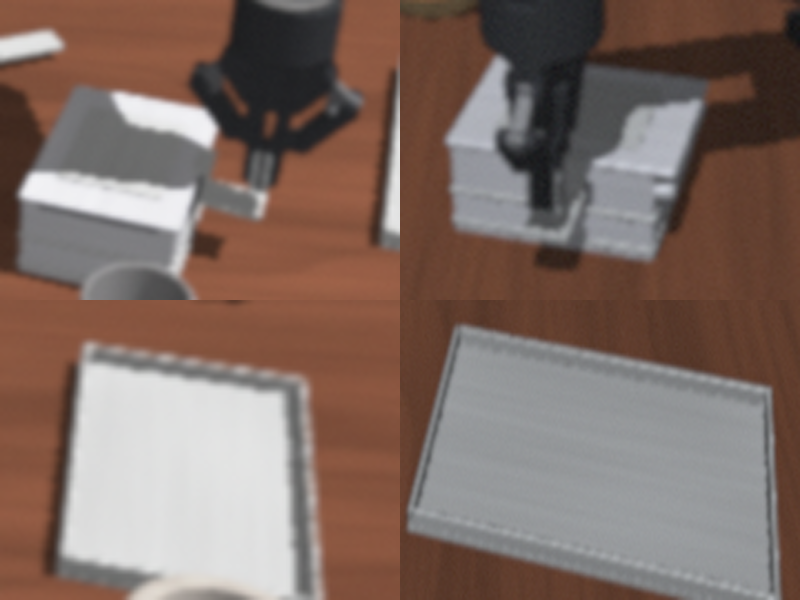

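The shut fingers (262,180 in the scene crop) stand over the outer half of the tab; in the side crop they are at (545,205), slightly to the back of the tab's centre line. Pressing now.

Request:
servo_tool([
  {"dx": -0.03, "dy": 0, "dz": -0.08, "wx": 0, "wy": 0, "wz": 0},
  {"dx": -0.03, "dy": 0, "dz": -0.16, "wx": 0, "wy": 0, "wz": 0},
  {"dx": -0.03, "dy": 0, "dz": -0.24, "wx": 0, "wy": 0, "wz": 0},
  {"dx": -0.03, "dy": 0, "dz": -0.32, "wx": 0, "wy": 0, "wz": 0},
  {"dx": -0.03, "dy": 0, "dz": -0.36, "wx": 0, "wy": 0, "wz": 0},
])

```text
time_s: 2.7
eef_pos: [0.6326, 0.1229, 0.0295]
eef_rot: [-0.0, 0.112, 0.994, 0.0]
wrist_force: [-0.5, 8.7, 17.0]
opening: 0.003
grasp_force: 0.0
```

Run:
```python
from h import *
from scipy.optimize import least_squares
s=load('s0');d=load('d0')
us=np.array([[400,190]])+(np.array([[85,343],[305,375],[60,560]])-[0,300]+.5)*.25-.5
ud=np.array([[260,315]])+(np.array([[458,325],[772,385],[410,512],[777,600]])-[400,300]+.5)*[.45,.35]-.5
L=np.array([[-135,-80,18],[-135,80,18],[135,-80,18]])/1e3;Ld=np.array([[135,-80,18],[-135,-80,18],[135,80,18],[-135,80,18]])/1e3
def W(p,L):
    c,q=np.cos(p[2]),np.sin(p[2]);return np.c_[p[0]+c*L[:,0]-q*L[:,1],p[1]+q*L[:,0]+c*L[:,1],L[:,2]]
f=lambda p:np.r_[(proj(s,W(p,L))-us).ravel(),(proj(d,W(p,Ld))-ud).ravel()]
r=least_squares(f,[.5,.33,-.15],x_scale=[.01,.01,.1],loss='soft_l1');print(r.x,r.fun.round(1))
for c,u in((s,us),(d,ud)):
    P=atz(c,u,.018);print(P.round(3))
a=snap('scene','s2');b=snap('side','d2')
def cr(f,x0,y0,w,h): return cv2.resize(cv2.imread(f'pics/{f}.png')[y0:y0+h,x0:x0+w],(400,300),interpolation=cv2.INTER_CUBIC)
cv2.imwrite('pics/m3.png',np.hstack([cr('s2',300,185,120,90),cr('d2',234,210,120,90)]))
```

```text
[ 0.49863072  0.32849342 -0.18348124] [-0.4  0.7 -0.3  1.4  0.2 -0.4 -0.6 -0.1 -0.   0.9 -0.3 -0.7  2.2 -0. ]
[[0.347 0.276 0.018]
 [0.373 0.434 0.018]
 [0.619 0.224 0.018]]
[[0.616 0.225 0.018]
 [0.351 0.272 0.018]
 [0.645 0.384 0.018]
 [0.384 0.432 0.018]]
```

View pics/m3.png

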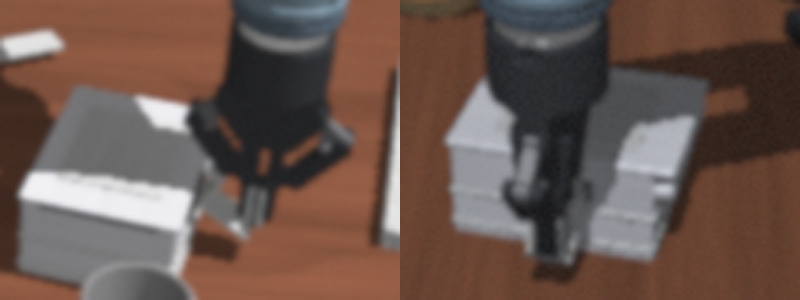

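The tab is steeply down (about 50°) with a firm 17 N, so the clip is at or near its stop. Retreating and going to the blade.

Request:
servo_tool([
  {"dx": 0, "dy": 0, "dz": 0.1, "wx": 0, "wy": 0, "wz": 0},
  {"dx": 0, "dy": 0.02, "dz": 0.3, "wx": 0, "wy": 0, "wz": 0},
  {"dx": 0, "dy": 0.02, "dz": 0.55, "wx": 0, "wy": 0, "wz": 0},
  {"dx": 0, "dy": 0.02, "dz": 0.8, "wx": 0, "wy": 0, "wz": 0},
  {"dx": 0, "dy": 0, "dz": 1, "wx": 0, "wy": 0, "wz": 0},
])

```text
time_s: 3.22
eef_pos: [0.633, 0.123, 0.1327]
eef_rot: [0.001, 0.112, 0.994, 0.0]
wrist_force: [0.3, 1.0, -0.1]
opening: -0.001
grasp_force: 0.0
```

Request:
servo_tool([
  {"dx": -0.1, "dy": -0.1, "dz": 0.2, "wx": 0, "wy": 0, "wz": 0},
  {"dx": -0.2, "dy": -0.3, "dz": 0.4, "wx": 0, "wy": 0, "wz": 0},
  {"dx": -0.3, "dy": -0.5, "dz": 0.4, "wx": 0, "wy": 0, "wz": 0},
  {"dx": -0.3, "dy": -0.75, "dz": 0.4, "wx": 0, "wy": 0, "wz": 0},
  {"dx": -0.3, "dy": -1, "dz": 0.4, "wx": 0, "wy": 0, "wz": 0},
])

```text
time_s: 3.63
eef_pos: [0.6023, 0.0221, 0.1716]
eef_rot: [0.001, 0.111, 0.994, -0.0]
wrist_force: [0.9, -0.4, -0.3]
opening: 0.002
grasp_force: 0.0
```

Request:
servo_tool([
  {"dx": -0.1, "dy": -0.2, "dz": 0, "wx": 0, "wy": 0, "wz": 0},
  {"dx": -0.2, "dy": -0.4, "dz": 0, "wx": 0, "wy": 0, "wz": 0},
  {"dx": -0.3, "dy": -0.6, "dz": 0, "wx": 0, "wy": 0, "wz": -0.02},
  {"dx": -0.4, "dy": -0.8, "dz": 0, "wx": 0, "wy": 0, "wz": -0.045},
  {"dx": -0.5, "dy": -1, "dz": 0, "wx": 0, "wy": 0, "wz": -0.075},
], jaw=0.6)

```text
time_s: 4.05
eef_pos: [0.5519, -0.0782, 0.1708]
eef_rot: [0.0, 0.23, 0.973, -0.0]
wrist_force: [-0.4, -0.8, 0.5]
opening: 0.603
grasp_force: 0.0
```

Request:
servo_tool([
  {"dx": -0.1, "dy": -0.2, "dz": 0, "wx": 0, "wy": 0, "wz": 0},
  {"dx": -0.2, "dy": -0.4, "dz": 0, "wx": 0, "wy": 0, "wz": 0},
  {"dx": -0.3, "dy": -0.6, "dz": 0, "wx": 0, "wy": 0, "wz": 0},
  {"dx": -0.4, "dy": -0.8, "dz": 0, "wx": 0, "wy": 0, "wz": 0},
  {"dx": -0.4, "dy": -1, "dz": 0, "wx": 0, "wy": 0, "wz": 0},
])

```text
time_s: 4.47
eef_pos: [0.5109, -0.178, 0.1706]
eef_rot: [-0.001, 0.228, 0.974, -0.0]
wrist_force: [0.0, 0.8, 0.5]
opening: 0.602
grasp_force: 0.0
```

Request:
servo_tool([
  {"dx": 0, "dy": -0.25, "dz": 0, "wx": 0, "wy": 0, "wz": 0},
  {"dx": 0, "dy": -0.5, "dz": 0, "wx": 0, "wy": 0, "wz": 0},
  {"dx": 0, "dy": -0.7, "dz": 0, "wx": 0, "wy": 0, "wz": 0},
  {"dx": 0, "dy": -0.9, "dz": 0, "wx": 0, "wy": 0, "wz": 0},
  {"dx": 0, "dy": -1, "dz": 0, "wx": 0, "wy": 0, "wz": 0},
])

```text
time_s: 4.88
eef_pos: [0.5124, -0.2796, 0.1709]
eef_rot: [0.0, 0.229, 0.973, -0.0]
wrist_force: [-0.9, 0.2, -0.3]
opening: 0.6
grasp_force: 0.0
```

Run:
```python
from h import *
a=snap('scene','s3');b=snap('side','d3');w=snap('wrist','w3')
def cr(f,x0,y0,w,h): return cv2.resize(cv2.imread(f'pics/{f}.png')[y0:y0+h,x0:x0+w],(400,300),interpolation=cv2.INTER_CUBIC)
cv2.imwrite('pics/m4.png',np.vstack([np.hstack([cr('s3',300,195,100,75),cr('d3',234,210,100,75)]),np.hstack([cr('w3',0,0,560,420),cr('d3',288,180,80,60)])]))
```

```text
(no output)
```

View pics/m4.png

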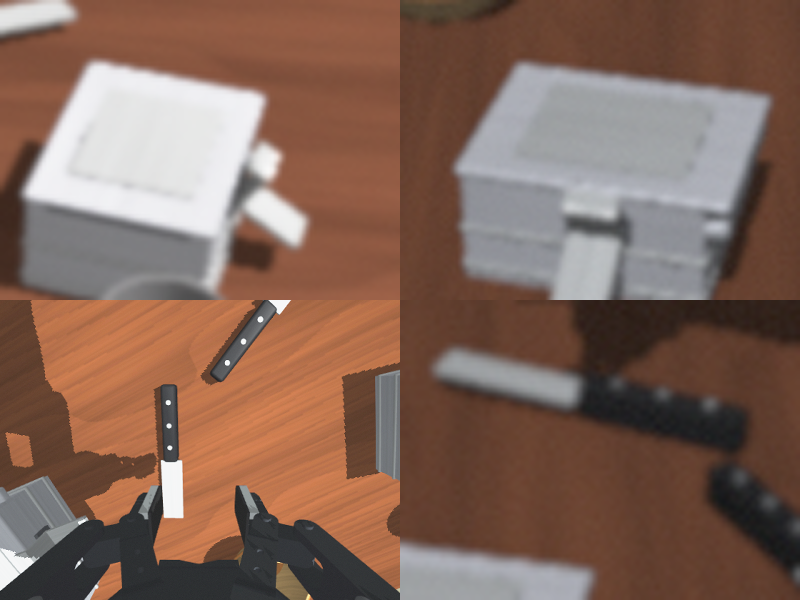

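The clip is off the lid and well down. The wrist view (bottom left) shows the chosen blade with handle end (169,385), junction (171,461), tip (173,518), nearly parallel to the finger pads.

Run:
```python
from h import *
from bench import ctrl
w=load('w3');f=lambda u:(np.array(u,float)-[0,300])*1.4
A=atz(w,f([[169,385],[171.5,461]]),.026);B=atz(w,f([[171.5,461],[173,518]]),.0145)
print(A,B,np.linalg.norm(A[1]-A[0]),np.linalg.norm(B[1]-B[0]))
d=B[1]-A[0];d/=np.linalg.norm(d);print(np.degrees(np.arctan2(d[1],d[0])),A[0]+d*.0525, B[1]-d*.1475)
print(ctrl.get_obs()['eef_pos'])
```

```text
[[ 0.42925008 -0.27869515  0.026     ]
 [ 0.51929414 -0.32406125  0.026     ]] [[ 0.52223702 -0.32720395  0.0145    ]
 [ 0.60669595 -0.37061248  0.0145    ]] 0.10082666942451965 0.09496110353008469
-27.38425016791318 [ 0.47579003 -0.30280294  0.02298382] [ 0.47594085 -0.30288107  0.02297404]
[ 0.51243701 -0.27735408  0.17037172]
```

Request:
servo_tool([
  {"dx": -0.04, "dy": -0.2, "dz": -0.2, "wx": 0, "wy": 0, "wz": 0},
  {"dx": -0.08, "dy": -0.4, "dz": -0.4, "wx": 0, "wy": 0, "wz": -0.003},
  {"dx": -0.08, "dy": -0.4, "dz": -0.65, "wx": 0, "wy": 0, "wz": -0.003},
  {"dx": -0.08, "dy": -0.4, "dz": -0.85, "wx": 0, "wy": 0, "wz": -0.003},
  {"dx": -0.08, "dy": -0.4, "dz": -1, "wx": 0, "wy": 0, "wz": -0.003},
])

```text
time_s: 5.45
eef_pos: [0.5039, -0.3152, 0.0683]
eef_rot: [-0.001, 0.232, 0.973, 0.001]
wrist_force: [0.6, -0.1, 0.9]
opening: 0.599
grasp_force: 0.0
```

Request:
servo_tool([
  {"dx": 0, "dy": 0, "dz": -0.2, "wx": 0, "wy": 0, "wz": 0},
  {"dx": 0, "dy": 0, "dz": -0.4, "wx": 0, "wy": 0, "wz": 0},
  {"dx": 0, "dy": 0, "dz": -0.55, "wx": 0, "wy": 0, "wz": 0},
  {"dx": 0, "dy": 0, "dz": -0.65, "wx": 0, "wy": 0, "wz": 0},
  {"dx": 0, "dy": 0, "dz": -0.65, "wx": 0, "wy": 0, "wz": 0},
])

```text
time_s: 5.87
eef_pos: [0.5035, -0.3147, 0.003]
eef_rot: [-0.002, 0.232, 0.973, 0.001]
wrist_force: [-0.3, 0.1, -0.0]
opening: 0.599
grasp_force: 0.0
```

Request:
servo_tool([
  {"dx": 0, "dy": 0, "dz": 0, "wx": 0, "wy": 0, "wz": 0},
  {"dx": 0, "dy": 0, "dz": 0, "wx": 0, "wy": 0, "wz": 0},
  {"dx": 0, "dy": 0, "dz": 0, "wx": 0, "wy": 0, "wz": 0},
  {"dx": 0, "dy": 0, "dz": 0, "wx": 0, "wy": 0, "wz": 0},
  {"dx": 0, "dy": 0, "dz": 0, "wx": 0, "wy": 0, "wz": 0},
], jaw=0)

```text
time_s: 6.28
eef_pos: [0.5057, -0.3181, 0.007]
eef_rot: [0.001, 0.233, 0.973, -0.001]
wrist_force: [0.1, 1.5, 6.0]
opening: 0.222
grasp_force: 60.0
```

Request:
servo_tool([
  {"dx": 0, "dy": 0, "dz": 0, "wx": 0, "wy": 0, "wz": 0},
  {"dx": 0, "dy": 0, "dz": 0, "wx": 0, "wy": 0, "wz": 0},
  {"dx": 0, "dy": 0, "dz": 0, "wx": 0, "wy": 0, "wz": 0},
  {"dx": 0, "dy": 0, "dz": 0, "wx": 0, "wy": 0, "wz": 0},
  {"dx": 0, "dy": 0, "dz": 0, "wx": 0, "wy": 0, "wz": 0},
])

```text
time_s: 6.7
eef_pos: [0.5057, -0.318, 0.0069]
eef_rot: [0.001, 0.233, 0.973, -0.001]
wrist_force: [0.2, 0.1, 7.1]
opening: 0.219
grasp_force: 60.0
```

Request:
servo_tool([
  {"dx": 0, "dy": 0, "dz": 0.1, "wx": 0, "wy": 0, "wz": 0},
  {"dx": 0, "dy": 0, "dz": 0.25, "wx": 0, "wy": 0, "wz": 0},
  {"dx": 0, "dy": 0, "dz": 0.5, "wx": 0, "wy": 0, "wz": 0},
  {"dx": 0, "dy": 0, "dz": 0.75, "wx": 0, "wy": 0, "wz": 0},
  {"dx": 0, "dy": 0, "dz": 1, "wx": 0, "wy": 0, "wz": 0},
])

```text
time_s: 7.12
eef_pos: [0.5042, -0.317, 0.1065]
eef_rot: [-0.0, 0.233, 0.973, 0.0]
wrist_force: [0.5, -0.4, -0.8]
opening: 0.221
grasp_force: 59.0
```

Request:
servo_tool([
  {"dx": -0.05, "dy": 0.1, "dz": 0, "wx": 0, "wy": 0, "wz": 0.01},
  {"dx": -0.1, "dy": 0.3, "dz": 0, "wx": 0, "wy": 0, "wz": 0.03},
  {"dx": -0.2, "dy": 0.5, "dz": 0, "wx": 0, "wy": 0, "wz": 0.05},
  {"dx": -0.3, "dy": 0.7, "dz": 0, "wx": 0, "wy": 0, "wz": 0.07},
  {"dx": -0.4, "dy": 0.9, "dz": 0, "wx": 0, "wy": 0, "wz": 0.08},
])

```text
time_s: 7.53
eef_pos: [0.4639, -0.2263, 0.1057]
eef_rot: [-0.0, 0.107, 0.994, 0.0]
wrist_force: [-0.0, -0.5, -1.6]
opening: 0.217
grasp_force: 59.0
```

Request:
servo_tool([
  {"dx": -0.08, "dy": 0.2, "dz": 0, "wx": 0, "wy": 0, "wz": 0},
  {"dx": -0.16, "dy": 0.4, "dz": 0, "wx": 0, "wy": 0, "wz": 0},
  {"dx": -0.24, "dy": 0.6, "dz": 0, "wx": 0, "wy": 0, "wz": 0},
  {"dx": -0.32, "dy": 0.8, "dz": 0, "wx": 0, "wy": 0, "wz": 0},
  {"dx": -0.4, "dy": 1, "dz": 0, "wx": 0, "wy": 0, "wz": 0},
])

```text
time_s: 7.95
eef_pos: [0.424, -0.1263, 0.1057]
eef_rot: [0.0, 0.109, 0.994, -0.0]
wrist_force: [0.7, 0.3, -1.5]
opening: 0.218
grasp_force: 59.0
```

Request:
servo_tool([
  {"dx": -0.04, "dy": 0.2, "dz": 0, "wx": 0, "wy": 0, "wz": 0},
  {"dx": -0.08, "dy": 0.4, "dz": 0, "wx": 0, "wy": 0, "wz": 0},
  {"dx": -0.12, "dy": 0.6, "dz": 0, "wx": 0, "wy": 0, "wz": 0},
  {"dx": -0.16, "dy": 0.8, "dz": 0, "wx": 0, "wy": 0, "wz": 0},
  {"dx": -0.21, "dy": 1, "dz": 0, "wx": 0, "wy": 0, "wz": 0},
])

```text
time_s: 8.37
eef_pos: [0.4034, -0.0264, 0.1058]
eef_rot: [0.0, 0.109, 0.994, -0.0]
wrist_force: [-0.1, 0.0, -0.2]
opening: 0.216
grasp_force: 59.0
```

Request:
servo_tool([
  {"dx": 0, "dy": 0.25, "dz": 0, "wx": 0, "wy": 0, "wz": 0},
  {"dx": 0, "dy": 0.5, "dz": 0, "wx": 0, "wy": 0, "wz": 0},
  {"dx": 0, "dy": 0.75, "dz": 0, "wx": 0, "wy": 0, "wz": 0},
  {"dx": 0, "dy": 0.95, "dz": 0, "wx": 0, "wy": 0, "wz": 0},
  {"dx": 0, "dy": 0.95, "dz": 0, "wx": 0, "wy": 0, "wz": 0},
])

```text
time_s: 8.78
eef_pos: [0.403, 0.0704, 0.1057]
eef_rot: [-0.0, 0.107, 0.994, 0.001]
wrist_force: [-0.1, -0.3, -1.7]
opening: 0.226
grasp_force: 59.1
```

Request:
servo_tool([
  {"dx": 0, "dy": 0, "dz": -0.15, "wx": 0, "wy": 0, "wz": 0},
  {"dx": 0, "dy": 0, "dz": -0.3, "wx": 0, "wy": 0, "wz": 0},
  {"dx": 0, "dy": 0, "dz": -0.4, "wx": 0, "wy": 0, "wz": 0},
  {"dx": 0, "dy": 0, "dz": -0.48, "wx": 0, "wy": 0, "wz": 0},
  {"dx": 0, "dy": 0, "dz": -0.48, "wx": 0, "wy": 0, "wz": 0},
])

```text
time_s: 9.2
eef_pos: [0.4025, 0.0674, 0.0562]
eef_rot: [-0.001, 0.109, 0.994, -0.0]
wrist_force: [-0.7, 0.0, -1.6]
opening: 0.216
grasp_force: 59.1
```

Run:
```python
from h import *
from bench import ctrl
o=ctrl.get_obs();print(o['eef_pos'],o['eef_rot'],o['time_s'])
a=snap('scene','s4');b=snap('side','d4');w=snap('wrist','w4')
def cr(f,x0,y0,w,h): return cv2.resize(cv2.imread(f'pics/{f}.png')[y0:y0+h,x0:x0+w],(400,300),interpolation=cv2.INTER_CUBIC)
cv2.imwrite('pics/m5.png',np.vstack([np.hstack([cr('s4',280,165,120,90),cr('d4',270,200,128,96)]),np.hstack([cr('w4',0,0,560,420),cr('d4',288,220,80,60)])]))
```

```text
[0.40245791 0.06741597 0.05615569] [-1.32946740e-03  1.08973823e-01  9.94043729e-01 -6.45385626e-05] 9.2
```

View pics/m5.png

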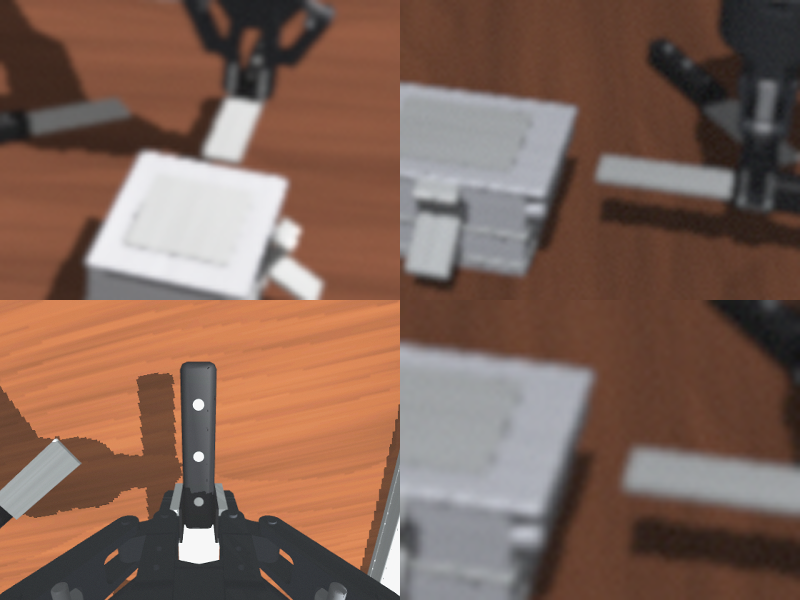

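Tip corners: scene crop (203,155), (241,160); side crop (bottom right) (635,447) and (623,488). The blade is lined up with the lid's middle. Checking its height by triangulation.

Run:
```python
from h import *
from scipy.optimize import least_squares
s=load('s4');d=load('d4')
us=np.array([280,165])+(np.array([[203,155],[241,160]])+.5)*.3-.5
ud=np.array([288,220])+(np.array([[635,447],[623,488]])-[400,300]+.5)*.2-.5
P=[]
for a,b in zip(us,ud):
    r=least_squares(lambda p:np.r_[proj(s,p)[0]-a,proj(d,p)[0]-b],[.51,.04,.07]);P.append(r.x);print(r.x,r.fun.round(1))
m=np.mean(P,0)
yaw=-.2219;R=np.array([[np.cos(yaw),-np.sin(yaw)],[np.sin(yaw),np.cos(yaw)]]);print('tip in tiffin',R.T@(m[:2]-[.623,.0179]),m[2])
t=np.array([.4025,.0674])+.1145*R[:,0];print('expected',t,R.T@(t-[.623,.0179]))
# model slot corner/bead pixels in side montage crop coordinates
for n,q in(('lip low near',(-84,60,70)),('lip top near',(-84,60,75)),('bead top near',(-83,58,60)),('bead low',(-83,58,52))):
    w=np.r_[R@np.array(q[:2])/1e3+[.623,.0179],q[2]/1e3]; print(n,(proj(d,w)[0]-[288,220])/.2+[400,300])
```

```text
[0.51126291 0.02852895 0.06631197] [ 0.   0.1  0.  -0.1]
[0.5176896  0.06036491 0.06636898] [ 0.3  0.7  0.3 -0.5]
tip in tiffin [-0.11170539  0.00201175] 0.06634047620844029
expected [0.51419258 0.04220045] [-0.1114877  -0.00024208]
lip low near [542.03851281 520.25383315]
lip top near [542.32573896 510.75791517]
bead top near [540.1549005  536.16170544]
bead low [539.70933308 551.0954833 ]
```

Request:
servo_tool([
  {"dx": 0.08, "dy": -0.02, "dz": 0, "wx": 0, "wy": 0, "wz": 0},
  {"dx": 0.16, "dy": -0.04, "dz": 0, "wx": 0, "wy": 0, "wz": 0},
  {"dx": 0.24, "dy": -0.05, "dz": 0, "wx": 0, "wy": 0, "wz": 0},
  {"dx": 0.3, "dy": -0.07, "dz": 0, "wx": 0, "wy": 0, "wz": 0},
  {"dx": 0.36, "dy": -0.08, "dz": 0, "wx": 0, "wy": 0, "wz": 0},
])

```text
time_s: 9.77
eef_pos: [0.4409, 0.0594, 0.0575]
eef_rot: [0.0, 0.109, 0.994, -0.0]
wrist_force: [-0.4, -0.1, -1.8]
opening: 0.219
grasp_force: 59.1
```

Request:
servo_tool([
  {"dx": 0, "dy": 0, "dz": 0.02, "wx": 0, "wy": 0, "wz": 0},
  {"dx": 0, "dy": 0, "dz": 0.04, "wx": 0, "wy": 0, "wz": 0},
  {"dx": 0, "dy": 0, "dz": 0.06, "wx": 0, "wy": 0, "wz": 0},
  {"dx": 0, "dy": 0, "dz": 0.08, "wx": 0, "wy": 0, "wz": 0},
  {"dx": 0, "dy": 0, "dz": 0.1, "wx": 0, "wy": 0, "wz": 0},
])

```text
time_s: 10.18
eef_pos: [0.4392, 0.0598, 0.0673]
eef_rot: [-0.0, 0.109, 0.994, -0.0]
wrist_force: [0.7, -1.6, -3.9]
opening: 0.215
grasp_force: 58.9
```

Request:
servo_tool([
  {"dx": 0.005, "dy": -0.001, "dz": 0.07, "wx": 0, "wy": 0, "wz": 0},
  {"dx": 0.015, "dy": -0.003, "dz": 0.13, "wx": 0, "wy": 0, "wz": 0},
  {"dx": 0.03, "dy": -0.007, "dz": 0.2, "wx": 0, "wy": 0, "wz": 0},
  {"dx": 0.05, "dy": -0.011, "dz": 0.28, "wx": 0, "wy": 0, "wz": 0},
  {"dx": 0.076, "dy": -0.017, "dz": 0.36, "wx": 0, "wy": 0, "wz": 0},
])

```text
time_s: 10.6
eef_pos: [0.4469, 0.0581, 0.104]
eef_rot: [-0.0, 0.109, 0.994, 0.0]
wrist_force: [-1.6, 0.9, -3.7]
opening: 0.216
grasp_force: 58.8
```

Run:
```python
from h import *
a=snap('scene','s5');b=snap('side','d5')
def cr(f,x0,y0,w,h): return cv2.resize(cv2.imread(f'pics/{f}.png')[y0:y0+h,x0:x0+w],(400,300),interpolation=cv2.INTER_CUBIC)
cv2.imwrite('pics/m6.png',np.hstack([cr('s5',280,155,140,105),cr('d5',240,180,140,105)]))
```

```text
(no output)
```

View pics/m6.png

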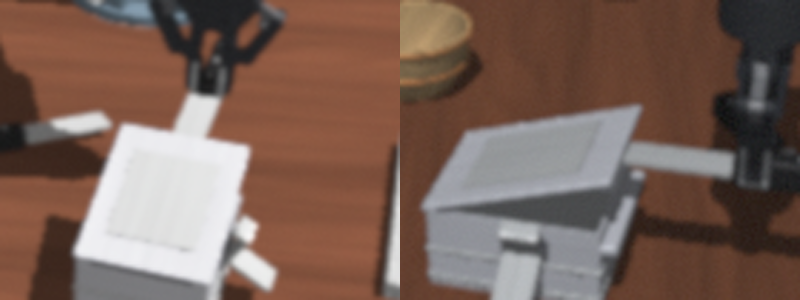

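The lid is rising on the blade tip (lip corner at (640,107) in the side crop), the blade is still level and the gripper is well clear. Continuing the arc.

Request:
servo_tool([
  {"dx": 0.03, "dy": -0.007, "dz": 0.08, "wx": 0, "wy": 0, "wz": 0},
  {"dx": 0.065, "dy": -0.014, "dz": 0.155, "wx": 0, "wy": 0, "wz": 0},
  {"dx": 0.105, "dy": -0.023, "dz": 0.23, "wx": 0, "wy": 0, "wz": 0},
  {"dx": 0.15, "dy": -0.033, "dz": 0.3, "wx": 0, "wy": 0, "wz": 0},
  {"dx": 0.2, "dy": -0.045, "dz": 0.37, "wx": 0, "wy": 0, "wz": 0},
])

```text
time_s: 11.12
eef_pos: [0.4677, 0.0535, 0.1411]
eef_rot: [-0.0, 0.109, 0.994, 0.0]
wrist_force: [-3.4, 0.2, -2.6]
opening: 0.219
grasp_force: 58.9
```

Request:
servo_tool([
  {"dx": 0.05, "dy": -0.011, "dz": 0.06, "wx": 0, "wy": 0, "wz": 0},
  {"dx": 0.105, "dy": -0.024, "dz": 0.12, "wx": 0, "wy": 0, "wz": 0},
  {"dx": 0.165, "dy": -0.037, "dz": 0.18, "wx": 0, "wy": 0, "wz": 0},
  {"dx": 0.23, "dy": -0.052, "dz": 0.23, "wx": 0, "wy": 0, "wz": 0},
  {"dx": 0.297, "dy": -0.067, "dz": 0.28, "wx": 0, "wy": 0, "wz": 0},
])

```text
time_s: 11.53
eef_pos: [0.4978, 0.0466, 0.1689]
eef_rot: [0.0, 0.109, 0.994, -0.0]
wrist_force: [-2.6, 0.8, -0.7]
opening: 0.221
grasp_force: 59.0
```

Request:
servo_tool([
  {"dx": 0.065, "dy": -0.015, "dz": 0.045, "wx": 0, "wy": 0, "wz": 0},
  {"dx": 0.135, "dy": -0.03, "dz": 0.085, "wx": 0, "wy": 0, "wz": 0},
  {"dx": 0.205, "dy": -0.046, "dz": 0.12, "wx": 0, "wy": 0, "wz": 0},
  {"dx": 0.28, "dy": -0.063, "dz": 0.15, "wx": 0, "wy": 0, "wz": 0},
  {"dx": 0.351, "dy": -0.079, "dz": 0.18, "wx": 0, "wy": 0, "wz": 0},
])

```text
time_s: 11.95
eef_pos: [0.533, 0.0387, 0.1866]
eef_rot: [0.0, 0.109, 0.994, -0.0]
wrist_force: [-1.9, 0.1, -1.0]
opening: 0.216
grasp_force: 59.1
```

Request:
servo_tool([
  {"dx": 0.075, "dy": -0.017, "dz": 0.02, "wx": 0, "wy": 0, "wz": 0},
  {"dx": 0.15, "dy": -0.034, "dz": 0.04, "wx": 0, "wy": 0, "wz": 0},
  {"dx": 0.225, "dy": -0.05, "dz": 0.05, "wx": 0, "wy": 0, "wz": 0},
  {"dx": 0.3, "dy": -0.068, "dz": 0.06, "wx": 0, "wy": 0, "wz": 0},
  {"dx": 0.38, "dy": -0.086, "dz": 0.07, "wx": 0, "wy": 0, "wz": 0},
])

```text
time_s: 12.37
eef_pos: [0.5709, 0.0301, 0.1934]
eef_rot: [0.0, 0.109, 0.994, 0.0]
wrist_force: [-0.4, 0.8, 0.0]
opening: 0.219
grasp_force: 59.2
```

Run:
```python
from h import *
a=snap('scene','s6');b=snap('side','d6')
def cr(f,x0,y0,w,h): return cv2.resize(cv2.imread(f'pics/{f}.png')[y0:y0+h,x0:x0+w],(400,300),interpolation=cv2.INTER_CUBIC)
cv2.imwrite('pics/m7.png',np.hstack([cr('s6',280,115,180,135),cr('d6',220,110,220,165)]))
```

```text
(no output)
```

View pics/m7.png

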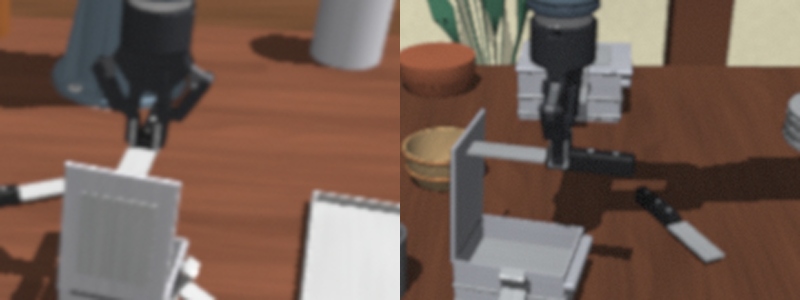

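Run:
```python
from h import *
s=load('s6');d=load('d6');yaw=-.2219;R=np.array([[np.cos(yaw),-np.sin(yaw)],[np.sin(yaw),np.cos(yaw)]])
for t in(1.4,1.45,1.5,1.55,1.6):
    o=[]
    for y in(-60,60):
        for lz in(-2,3):
            l=-154;x=70+l*np.cos(t)+lz*np.sin(t);z=72-l*np.sin(t)+lz*np.cos(t)
            w=np.r_[R@np.array([x,y])/1e3+[.623,.0179],z/1e3]
            o+=[(proj(s,w)[0]-[280,115])/.45,(proj(d,w)[0]-[220,110])/.55+[400,0]]
    print(t,np.round(o).astype(int).tolist())
```

```text
1.4 [[70, 157], [500, 112], [68, 159], [496, 111], [183, 177], [470, 153], [183, 179], [466, 152]]
1.45 [[68, 159], [494, 110], [66, 161], [490, 110], [182, 180], [464, 152], [181, 182], [460, 151]]
1.5 [[66, 162], [488, 109], [64, 164], [484, 109], [181, 183], [457, 150], [180, 185], [453, 149]]
1.55 [[64, 166], [482, 108], [62, 168], [478, 108], [179, 187], [451, 149], [178, 189], [447, 149]]
1.6 [[61, 169], [476, 108], [60, 172], [473, 107], [178, 190], [444, 148], [177, 193], [440, 148]]
```

The lid stands at about 1.50 rad (its lip corners at (485,110) and (455,148) in the side crop fit that). Pushing about 10 mm more, then backing away.

Request:
servo_tool([
  {"dx": 0.025, "dy": -0.006, "dz": 0, "wx": 0, "wy": 0, "wz": 0},
  {"dx": 0.05, "dy": -0.011, "dz": 0, "wx": 0, "wy": 0, "wz": 0},
  {"dx": 0.075, "dy": -0.017, "dz": 0, "wx": 0, "wy": 0, "wz": 0},
  {"dx": 0.1, "dy": -0.022, "dz": 0, "wx": 0, "wy": 0, "wz": 0},
  {"dx": 0.1, "dy": -0.022, "dz": 0, "wx": 0, "wy": 0, "wz": 0},
])

```text
time_s: 12.88
eef_pos: [0.5805, 0.028, 0.1933]
eef_rot: [0.0, 0.109, 0.994, -0.0]
wrist_force: [0.2, 1.1, -1.5]
opening: 0.22
grasp_force: 59.2
```

Request:
servo_tool([
  {"dx": -0.05, "dy": 0.01, "dz": 0, "wx": 0, "wy": 0, "wz": 0},
  {"dx": -0.15, "dy": 0.03, "dz": 0, "wx": 0, "wy": 0, "wz": 0},
  {"dx": -0.3, "dy": 0.07, "dz": 0, "wx": 0, "wy": 0, "wz": 0},
  {"dx": -0.45, "dy": 0.1, "dz": 0, "wx": 0, "wy": 0, "wz": 0},
  {"dx": -0.6, "dy": 0.13, "dz": 0, "wx": 0, "wy": 0, "wz": 0},
])

```text
time_s: 13.3
eef_pos: [0.5191, 0.0414, 0.1932]
eef_rot: [0.0, 0.109, 0.994, 0.0]
wrist_force: [0.0, 0.7, -1.4]
opening: 0.221
grasp_force: 59.2
```

Request:
servo_tool([
  {"dx": -0.1, "dy": 0.15, "dz": 0, "wx": 0, "wy": 0, "wz": 0},
  {"dx": -0.2, "dy": 0.35, "dz": 0, "wx": 0, "wy": 0, "wz": 0},
  {"dx": -0.3, "dy": 0.55, "dz": 0, "wx": 0, "wy": 0, "wz": 0.012},
  {"dx": -0.3, "dy": 0.75, "dz": 0, "wx": 0, "wy": 0, "wz": 0.012},
  {"dx": -0.35, "dy": 0.95, "dz": 0, "wx": 0, "wy": 0, "wz": 0.012},
])

```text
time_s: 13.72
eef_pos: [0.4849, 0.137, 0.1937]
eef_rot: [0.001, 0.09, 0.996, 0.0]
wrist_force: [0.1, 0.1, -1.0]
opening: 0.22
grasp_force: 59.1
```

Request:
servo_tool([
  {"dx": 0, "dy": 0.2, "dz": 0, "wx": 0, "wy": 0, "wz": 0},
  {"dx": 0, "dy": 0.4, "dz": 0, "wx": 0, "wy": 0, "wz": 0},
  {"dx": 0, "dy": 0.6, "dz": 0, "wx": 0, "wy": 0, "wz": 0},
  {"dx": 0, "dy": 0.8, "dz": 0, "wx": 0, "wy": 0, "wz": 0},
  {"dx": 0, "dy": 1, "dz": 0, "wx": 0, "wy": 0, "wz": 0},
])

```text
time_s: 14.13
eef_pos: [0.4847, 0.2372, 0.1935]
eef_rot: [0.0, 0.09, 0.996, 0.0]
wrist_force: [0.7, -0.8, -1.8]
opening: 0.22
grasp_force: 59.1
```

Request:
servo_tool([
  {"dx": 0, "dy": 0.2, "dz": -0.1, "wx": 0, "wy": 0, "wz": 0},
  {"dx": 0, "dy": 0.4, "dz": -0.3, "wx": 0, "wy": 0, "wz": 0},
  {"dx": 0, "dy": 0.6, "dz": -0.5, "wx": 0, "wy": 0, "wz": 0},
  {"dx": 0, "dy": 0.8, "dz": -0.7, "wx": 0, "wy": 0, "wz": 0},
  {"dx": 0, "dy": 0.94, "dz": -0.9, "wx": 0, "wy": 0, "wz": 0},
])

```text
time_s: 14.55
eef_pos: [0.4847, 0.3318, 0.1027]
eef_rot: [0.0, 0.09, 0.996, 0.0]
wrist_force: [0.0, 0.3, -0.4]
opening: 0.222
grasp_force: 59.1
```

Run:
```python
from h import *
a=snap('scene','s7');b=snap('side','d7')
def cr(f,x0,y0,w,h): return cv2.resize(cv2.imread(f'pics/{f}.png')[y0:y0+h,x0:x0+w],(400,300),interpolation=cv2.INTER_CUBIC)
cv2.imwrite('pics/m8.png',np.vstack([np.hstack([cr('s7',280,115,180,135),cr('d7',220,110,220,165)]),np.hstack([cr('s7',380,150,160,120),cr('d7',240,240,240,180)])]))
```

```text
(no output)
```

View pics/m8.png

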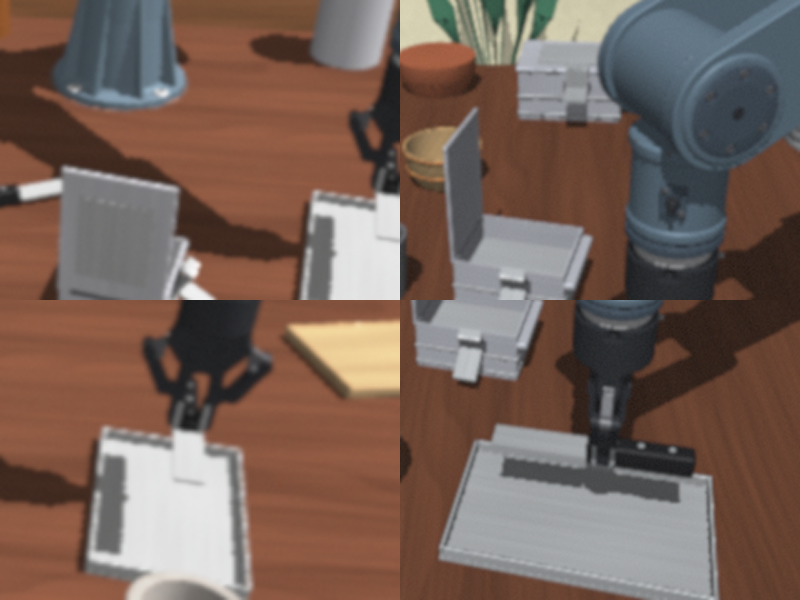

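The lid stands upright (corner at (446,148), about 1.58 rad) and the clip is open. The blade is above the tray and aligned with it. Lowering.

Request:
servo_tool([
  {"dx": 0, "dy": 0, "dz": -0.2, "wx": 0, "wy": 0, "wz": 0},
  {"dx": 0, "dy": 0, "dz": -0.45, "wx": 0, "wy": 0, "wz": 0},
  {"dx": 0, "dy": 0, "dz": -0.65, "wx": 0, "wy": 0, "wz": 0},
  {"dx": 0, "dy": 0, "dz": -0.8, "wx": 0, "wy": 0, "wz": 0},
  {"dx": 0, "dy": 0, "dz": -0.88, "wx": 0, "wy": 0, "wz": 0},
])

```text
time_s: 15.07
eef_pos: [0.4844, 0.3291, 0.0143]
eef_rot: [-0.001, 0.09, 0.996, -0.001]
wrist_force: [-0.0, -0.5, -0.9]
opening: 0.22
grasp_force: 59.2
```

Request:
servo_tool([
  {"dx": 0, "dy": 0, "dz": -0.01, "wx": 0, "wy": 0, "wz": 0},
  {"dx": 0, "dy": 0, "dz": -0.02, "wx": 0, "wy": 0, "wz": 0},
  {"dx": 0, "dy": 0, "dz": -0.03, "wx": 0, "wy": 0, "wz": 0},
  {"dx": 0, "dy": 0, "dz": -0.03, "wx": 0, "wy": 0, "wz": 0},
  {"dx": 0, "dy": 0, "dz": -0.03, "wx": 0, "wy": 0, "wz": 0},
])

```text
time_s: 15.48
eef_pos: [0.4859, 0.3304, 0.0135]
eef_rot: [0.001, 0.09, 0.996, 0.0]
wrist_force: [0.0, -0.7, -1.2]
opening: 0.217
grasp_force: 59.2
```

Request:
servo_tool([
  {"dx": 0, "dy": 0, "dz": -0.01, "wx": 0, "wy": 0, "wz": 0},
  {"dx": 0, "dy": 0, "dz": -0.02, "wx": 0, "wy": 0, "wz": 0},
  {"dx": 0, "dy": 0, "dz": -0.02, "wx": 0, "wy": 0, "wz": 0},
  {"dx": 0, "dy": 0, "dz": -0.02, "wx": 0, "wy": 0, "wz": 0},
  {"dx": 0, "dy": 0, "dz": -0.02, "wx": 0, "wy": 0, "wz": 0},
])

```text
time_s: 15.9
eef_pos: [0.4854, 0.3303, 0.0109]
eef_rot: [0.0, 0.09, 0.996, 0.0]
wrist_force: [-1.7, -0.3, 5.3]
opening: 0.218
grasp_force: 59.9
```

Request:
servo_tool([
  {"dx": 0, "dy": 0, "dz": 0, "wx": 0, "wy": 0, "wz": 0},
  {"dx": 0, "dy": 0, "dz": 0, "wx": 0, "wy": 0, "wz": 0},
  {"dx": 0, "dy": 0, "dz": 0, "wx": 0, "wy": 0, "wz": 0},
  {"dx": 0, "dy": 0, "dz": 0, "wx": 0, "wy": 0, "wz": 0},
  {"dx": 0, "dy": 0, "dz": 0, "wx": 0, "wy": 0, "wz": 0},
], jaw=0.5)

```text
time_s: 16.32
eef_pos: [0.4849, 0.3301, 0.0101]
eef_rot: [-0.0, 0.09, 0.996, -0.0]
wrist_force: [0.2, -0.1, -0.2]
opening: 0.501
grasp_force: 0.0
```

Request:
servo_tool([
  {"dx": 0, "dy": 0, "dz": 0.1, "wx": 0, "wy": 0, "wz": 0},
  {"dx": 0, "dy": 0, "dz": 0.3, "wx": 0, "wy": 0, "wz": 0},
  {"dx": 0, "dy": 0, "dz": 0.5, "wx": 0, "wy": 0, "wz": 0},
  {"dx": 0, "dy": 0, "dz": 0.75, "wx": 0, "wy": 0, "wz": 0},
  {"dx": 0, "dy": 0, "dz": 1, "wx": 0, "wy": 0, "wz": 0},
])

```text
time_s: 16.73
eef_pos: [0.4847, 0.33, 0.1117]
eef_rot: [-0.0, 0.09, 0.996, -0.0]
wrist_force: [0.8, 0.4, 0.3]
opening: 0.503
grasp_force: 0.0
```

Request:
servo_tool([
  {"dx": -0.2, "dy": 0, "dz": 0.2, "wx": 0, "wy": 0, "wz": 0},
  {"dx": -0.4, "dy": 0, "dz": 0.4, "wx": 0, "wy": 0, "wz": 0},
  {"dx": -0.6, "dy": 0.1, "dz": 0.6, "wx": 0, "wy": 0, "wz": 0},
  {"dx": -0.8, "dy": 0.3, "dz": 0.7, "wx": 0, "wy": 0, "wz": 0},
  {"dx": -0.9, "dy": 0.5, "dz": 0.7, "wx": 0, "wy": 0, "wz": 0},
])

```text
time_s: 17.15
eef_pos: [0.3947, 0.3813, 0.1843]
eef_rot: [0.002, 0.09, 0.996, 0.002]
wrist_force: [0.5, 1.4, -0.6]
opening: 0.501
grasp_force: 0.0
```

Run:
```python
from h import *
a=snap('scene','s8');b=snap('side','d8')
cv2.imwrite('pics/m9.png',np.vstack([cv2.resize(cv2.imread(f'pics/{f}.png')[120:330] if f=='s8' else cv2.imread(f'pics/{f}.png')[210:420],(800,300)) for f in('s8','d8')]))
```

```text
(no output)
```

View pics/m9.png

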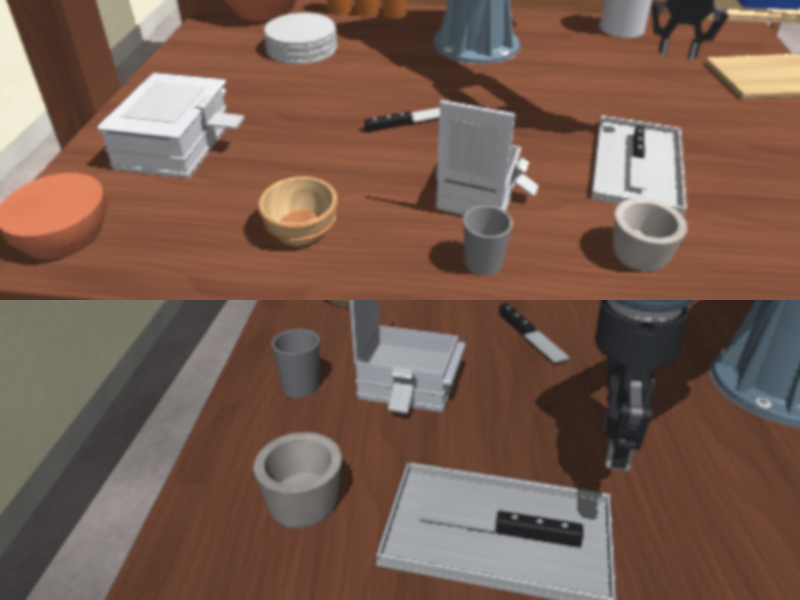

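The blade lies flat in the middle of the tray (side view, about 420–582 across, centred). The lid is upright, the clip is open, the bystanders have not moved and the robot is clear.

```bash
python3 -c "
from bench import workorder
print(workorder.hand_in())"
```

```text
the job is handed in; nothing more can be done
None
```

The job is done and handed in: the clip is released, the lid was levered upright with the blade alone, the blade lies flat in the middle of the tray, and the mortar, basket and cup look unmoved in the last pictures (17 s of the 62 s used; no verdict was shown at hand-in).

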